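# Mark a breeder-box lid under the bench marking gun

### The job

First flip the toggle switch on the cabinet's side panel fully on (away from the robot) to power the marking gun. Then slide the blue lid along the shelf, without lifting it, until the centre of its red dot is under the gun's needle, squeeze the gun's red trigger fully and let it spring back, and flip the switch fully off again. Leave the lid lying there with the dot still under the needle, do not squeeze the trigger with the power off or the dot elsewhere, do not ram the lid into the gun, and leave the canister, algae magnet, spatula and breeder box where they are.

Things in the scene. Friction and masses are not known exactly. Their poses are not given: they have to be found in the camera images.
- lid: loose blue flat plate, 150 (its x) x 90 (its y) x 8 mm thick, about 220 g, lying on the shelf; origin at the centre of its underside. A white upright grip bar, 50 (x) x 16 (y) mm, stands on it from 8 to 50 mm above the shelf, centred at x = -45 mm, y = 0. The dot is at the other end
- mark (a point): centre of the red dot (12 mm across, in a white ring 20 mm across) on the lid's top, at x = +50 mm, y = +12 mm in the lid's frame, 9 mm above the shelf
- handle (a point): middle of the lid's white grip bar, 36 mm above the shelf; grip it across its 16 mm width (the lid's y) with the fingertips clear of the plate
- gun: fixed yellow marking gun; origin on the shelf straight below the needle. In its frame: body y +15 to -190 mm, 36 mm wide, 70-100 mm up, with a steel nozzle and needle under its +y end; foot plate x +-45, y -100 to -230, 12 mm high. On top stand a fixed black grip post (26 mm in x, y -94 to -112, top 205 mm up) and, beside it, the red trigger
- needle_tip (a point): tip of the needle at rest (trigger free), 21.5 mm above the shelf, fixed to the gun; squeezing the trigger drives the needle 10 mm down
- squeeze (a point): point 165 mm above the shelf, half way between the outer faces of the grip post and of the fully squeezed trigger (gun frame x 0, y -94 mm); those outer faces are 36 mm apart when fully squeezed, 50 mm when free; squeeze along the gun's y from above
- trigger (a joint): red sprung trigger, a bar 22 (x) x 10 (y) mm and 90 mm tall, hinged at its foot (gun frame y -67 mm, 105 mm above the shelf); free, its outer face is at gun y -62 mm; 0 = free, 0.24 rad = fully squeezed towards the post; needs about 8 N, springs back
- switch (a joint): toggle lever on the side panel's inner face, turning about a vertical axis: 0 = off (leans to the panel's -x, towards the robot), 1.0 rad = on (leans to +x, away from the robot); stays where it is left, moves with about 1 N
- switch_tip (a point): centre of the toggle's red ball end (26 mm across), 95 mm above the shelf, about 60 mm from its pivot; it swings horizontally about 58 mm along the panel's x between off and on
- panel: fixed upright wooden side panel at the left, 360 mm long (its x), 18 mm thick (its y), 153 mm tall; origin at the centre of its underside. The toggle's pivot is at x = 0, y = -31 mm, 95 mm above the shelf, and the lever sticks out to -y; its black housing covers x +-35 mm, y -9 to -34 mm
- canister: loose closed orange food canister with a white cap, 70 mm across, 110 mm tall; origin under its centre; bystander
- magnet: loose black algae magnet with a green grip, 75 x 45 x 38 mm; origin under its centre; bystander
- spatula: loose steel aquascaping spatula lying flat, 240 mm long, along its x; bystander
- breeder: loose open clear acrylic breeder box, 120 x 90 x 70 mm; origin under its centre; bystander
There are look-alikes about, which are no part of the job. Several things have the shape of the lid; the one meant has the colours described above.

How it is judged (in metres and radians):
On the way, in this order (a step that is already met when the one before it is completed fails the run):
1. the switch is flipped on while the lid is still where it was (value of joint switch above 0.8 rad and distance of lid from where it was at the start of the episode below 0.02 m), for 0.2 s.
2. the red dot sits under the needle, the lid flat and still (horizontal distance between mark and needle_tip below 0.006 m and angle between lid's own z axis and vertical below 0.05 rad and linear speed of lid below 0.01 m/s), for 0.4 s.
3. the trigger is squeezed fully with the power on and the dot under the needle (value of joint trigger above 0.2 rad and value of joint switch above 0.8 rad and horizontal distance between mark and needle_tip below 0.006 m), for 0.2 s.
4. the trigger has sprung back, the power still on (value of joint trigger below 0.04 rad and value of joint switch above 0.8 rad), for 0.1 s.
At the end, for the whole second after the job is handed in: the switch is off (below 0.2 rad), the trigger free (below 0.04 rad), the lid flat and at rest on the shelf with the dot's centre within 6 mm of the needle's axis, the four bystanders within 20 mm of where they were and the canister upright (all of step 2 and value of joint switch below 0.2 rad and value of joint trigger below 0.04 rad and height (world z) of lid below 0.003 m and distance of each of canister, magnet, spatula, breeder from where it was at the start of the episode below 0.02 m and angle between canister's own z axis and vertical below 0.2 rad); the robot touches nothing.
It fails at once if the trigger is squeezed with the power off (value of joint trigger above 0.1 rad and value of joint switch below 0.6 rad).
It fails at once if the trigger is squeezed with the dot not under the needle (value of joint trigger above 0.1 rad and horizontal distance between mark and needle_tip above 0.008 m).
It fails at once if the lid is lifted off the shelf or tipped (height (world z) of lid above 0.008 m or angle between lid's own z axis and vertical above 0.15 rad).
It fails at once if the lid is rammed into the gun (over 15 N) (contact force between lid and gun above 15 N).
It fails at once if a bystander is pushed away or knocked over (distance of any of canister, magnet, spatula, breeder from where it was at the start of the episode above 0.03 m or angle between canister's own z axis and vertical above 0.4 rad).
It also fails if it takes over 72 s, if anything falls off the work surface, if the arm or the gripper's body presses on something with over 40 N, if the wrist force passes 120 N, or if a joint passes its speed limit or range.

### The arm

A 6-joint arm with a two-finger parallel gripper is mounted at the origin on the work surface. World frame = base frame: x ahead of the robot, y to its left, z up, the work surface at z = 0. Lengths are in mm, angles in rad, forces in N, time in s.
With the tool pointing down it reaches from about 275 to 1000 mm from the base axis. Payload 8.4 kg.
Tool frame: the origin (TCP) lies midway between the tips of the shut fingers; the grasp point (between the pads) lies 19 mm behind it; z points along the fingers, y is the line along which they close (so a half turn about z gives the same grasp; the last joint's range is limited). The gripper opens to 85 mm and grips with 20 to 120 N. Pads are 22 mm wide; open, the fingers measure 114 mm over their backs; the gripper's body (76 mm by 85 mm) begins 54 mm behind the grasp point. The pads swing forward as they close: fully open they stand 13 mm farther back than shut.
Start: joints at [-1.151, 0.353, 1.633, -0, 1.155, -0.002], TCP at [255.876, -570.224, 231.281] pointing down, gripper open.
Joint ranges: [-2.63, 2.63], [-0.92, 2.1], [0.06, 2.66], [-1.3, 4.44], [0, 2.69], [-3.02, 3.02]. Speed limits (rad/s): [2.22, 2.22, 2.79, 3.14, 3.14, 3.14].

### API

Orientations are given as [roll, pitch, yaw] about the fixed x, y, z axes, in that order (R = Rz(yaw) Ry(pitch) Rx(roll)).
In Python, from rig import r, cams gives the robot as it stands. The module is installed in compiled form; this text tells all that it offers.
- The arm moves only by the tool send_rows, never from a script. Its argument "targets" is one flat list of numbers, 7 for each row, row after row: the shift along the tool's x, y, z in m, then the turn, a rotation vector about the tool's x, y, z in rad, then the opening, from -1 (shut) to 1 (fully open). In form: [tx, ty, tz, wx, wy, wz, fingers, tx, ty, tz, wx, wy, wz, fingers, ...]. A call has 1 to 12 rows; each row is the pose to reach, as a shift and turn from the pose commanded when the call began, along the tool's axes at that moment; what a row does not reach only later rows make up. A row lasts 1/12 s, in which the tool goes at most 41.7 mm and 7.16 degrees, less where a joint would pass 70% of its speed; a pose out of reach is approached as far as the arm can. A call with a gripper value outside its range is refused whole. The fingers move at their own pace and stop on an object; "grip_force" is the grip in N (left out, the last holds). Time passes only in rows, so rows that repeat a pose let the fingers close. It gives the time, the measured TCP pose, the force, the opening and the grip force at its end, in the units of the state.
- r.sense(): the state, without advancing time (a new reading comes with each control period).
- cams.grab_frame(name): name is "scene" or "side" or "wrist"; returns a dict with "color" (400x640x3 uint8, blue, green, red), "fx", "fy", "cx", "cy" (pixels), "xyz" and "attitude" of the camera in the world. Camera axes: x right, y down, z forward; pixel columns grow to the right and rows downward; lengths in mm; the calibration is good to about 2 mm. A picture is of the moment at which its call begins. There is no depth.
- r.sign_off(): hands the job in; it is judged then, once.
The state is a dict: "clock": time; "qpos": joint angles; "qvel": joint speeds; "joint_efforts": joint torques, N m; "eef_pos": TCP position; "tcp_rot": TCP orientation; "contact_force": force on the tool from outside, world axes, zero at the start; "wrist_torque": the same for the moment, N m; "opening": opening from 0.0 (shut) to 1.0 (fully open); "grasp_force": force on a finger pad.
Only numpy, scipy, OpenCV 4.12 (cv2) and the standard library are available. Lean on these libraries where they do the work, as an engineer would, in place of code of your own. Each camera call takes 0.05 s, during which the arm holds its last target. There are 200 camera calls.

## Working session

There is one attempt and no reset: what is moved stays moved. The work goes in short steps, Python scripts to look and compute and a tool call to move; the robot and the scene stay as the last step left them, time stands still between calls to the robot, and variables do not carry over. Pictures are saved under pics/ and viewed, at most 10 in all, crops included, and the job is handed in when it is done.

Besides the shell and the picture viewer there is one more tool, called as name(argument=value, ...) on one line, values as JSON. send_rows: Moves the arm, as the interface text tells. Its arguments: {"type":"object","properties":{"targets":{"type":"array"},"grip_force":{"type":"number"}},"required":["targets"]}

```bash
mkdir -p pics
cat > h.py <<'E'
import numpy as np, cv2
from scipy.spatial.transform import Rotation as R
from rig import r, cams
def Rm(a):
    a=np.array(a,float)
    return a if a.shape==(3,3) else R.from_euler('xyz',a).as_matrix()
def ray(f,u,v):
    d=Rm(f['attitude'])@np.array([(u-f['cx'])/f['fx'],(v-f['cy'])/f['fy'],1]); return np.array(f['xyz'],float),d
def onz(f,u,v,z):
    o,d=ray(f,u,v); return o+d*(z-o[2])/d[2]
def proj(f,p):
    c=Rm(f['attitude']).T@(np.array(p,float)-np.array(f['xyz'],float)); return [round(f['fx']*c[0]/c[2]+f['cx'],1),round(f['fy']*c[1]/c[2]+f['cy'],1)]
def tri(rays):
    A=np.zeros((3,3));b=np.zeros(3)
    for o,d in rays:
        d=d/np.linalg.norm(d);P=np.eye(3)-np.outer(d,d);A+=P;b+=P@o
    p=np.linalg.solve(A,b); return p,[np.linalg.norm(np.cross(p-o,d/np.linalg.norm(d))) for o,d in rays]
E
python3 - <<'E'
from h import *
import pickle
s=r.sense(); print(s)
F={}
for n in ['scene','side','wrist']:
    f=cams.grab_frame(n);F[n]=f;cv2.imwrite(f'pics/{n}0.png',f['color']);print(n,{k:f[k] for k in f if k!='color'})
pickle.dump(F,open('F0.pkl','wb'))
cv2.imwrite('pics/scene0b.png',cv2.resize(F['scene']['color'],(800,500),interpolation=cv2.INTER_CUBIC))
cv2.imwrite('pics/side0b.png',cv2.resize(F['side']['color'],(800,500),interpolation=cv2.INTER_CUBIC))
E
```

```text
{'clock': 0.0, 'qpos': array([-1.15145303e+00,  3.53640642e-01,  1.63414304e+00,  4.40501821e-07,
        1.15522833e+00, -2.43046095e-03]), 'qvel': array([ 0.00087752, -0.00053647, -0.00048106,  0.0003977 ,  0.00068839,
        0.00108691]), 'joint_efforts': array([ 9.20646089e-04, -6.05241323e+01, -3.42062581e+01,  2.44154307e-04,
        9.43298161e-03, -1.47517045e-05]), 'eef_pos': array([ 255.6450838 , -569.78716866,  230.56257324]), 'tcp_rot': array([-3.14017330e+00, -3.85244235e-06,  4.21773581e-01]), 'contact_force': array([ 0.59708874, -0.20506827, -0.48489512]), 'wrist_torque': array([-0.0464554 , -0.00623575, -0.03692579]), 'grasp_force': 0.0, 'opening': 0.9983630557038575}
scene {'fx': 391.3772976240478, 'fy': 391.3772976240478, 'cx': 315.75367908869237, 'cy': 203.71380801356395, 'xyz': array([1207.30969529,  679.76958178,  913.80891737]), 'attitude': array([-2.25160629,  0.00376468,  2.32191967])}
side {'fx': 396.67059276220584, 'fy': 396.67059276220584, 'cx': 315.54524585376487, 'cy': 199.71089506722493, 'xyz': array([210.07880811, 859.44516148, 832.97164709]), 'attitude': array([-2.24570932,  0.01894834, -2.83918209])}
wrist {'fx': 316.4091836604822, 'fy': 316.4091836604822, 'cx': 317.202201497805, 'cy': 197.5939202910063, 'xyz': array([ 332.90488545, -536.71858273,  373.63285996]), 'attitude': array([ 2.81293918e+00,  1.21191388e-03, -1.14866820e+00])}
```

View pics/scene0b.png

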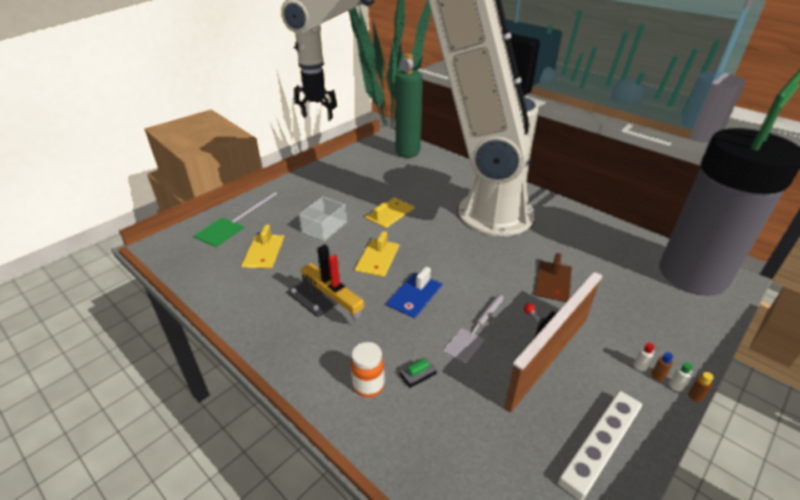

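View pics/side0b.png

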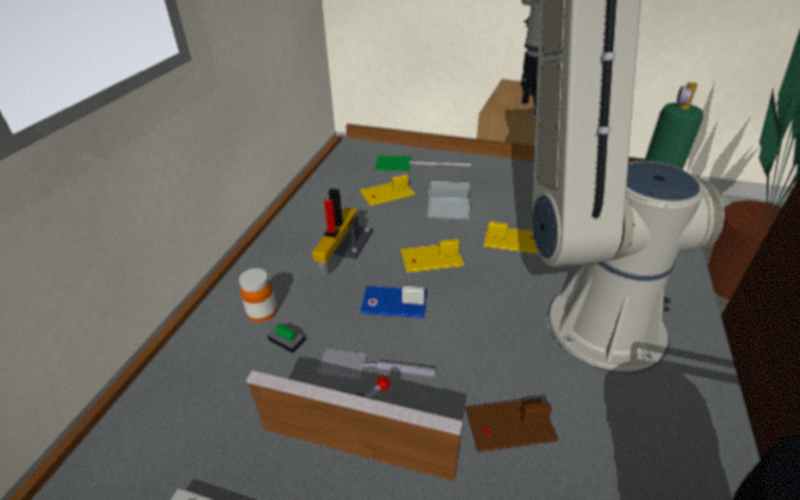

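Scene view (800 wide): blue lid at (414,296) with its dot at (408,305), gun (335,290) with its nozzle at (352,318), red switch ball (530,309), panel (555,340). The side view shows the same things: lid (394,302), dot (373,302), ball (383,384), gun nozzle (322,265).

Run:
```python
from h import *
import pickle
F=pickle.load(open('F0.pkl','rb'))
def blobs(n,lo,hi,amin=6,box=None):
    f=F[n];h=cv2.cvtColor(f['color'],cv2.COLOR_BGR2HSV)
    m=cv2.inRange(h,np.array(lo),np.array(hi))
    if lo[0]==0: m|=cv2.inRange(h,np.array((172,lo[1],lo[2])),np.array((180,hi[1],hi[2])))
    k,l,st,c=cv2.connectedComponentsWithStats(m)
    return [(c[i].round(1).tolist(),st[i].tolist()) for i in range(1,k) if st[i][4]>=amin],l
for n in ['scene','side']:
    print(n,'red',[b for b in blobs(n,(0,150,90),(6,255,255))[0]])
    b,l=blobs(n,(105,140,60),(125,255,255),80);print('blue',b)
    f=F[n]
    h=cv2.cvtColor(f['color'],cv2.COLOR_BGR2HSV)
    m=cv2.inRange(h,np.array((105,140,60)),np.array((125,255,255)))
    k,l,st,c=cv2.connectedComponentsWithStats(m)
    u0,v0=((414,296) if n=='scene' else (394,302)); 
    i=min(range(1,k),key=lambda i:np.hypot(*(c[i]-np.array([u0/1.25,v0/1.25]))) if st[i][4]>80 else 1e9)
    vs,us=np.where(l==i);P=np.array([onz(f,u,v,8)[:2] for u,v in zip(us,vs)],np.float32)
    print('lid rect z8',cv2.minAreaRect(P), cv2.boxPoints(cv2.minAreaRect(P)).round(0).tolist())
S,D=F['scene'],F['side']
print('ball',tri([ray(S,530/1.25,309/1.25),ray(D,383/1.25,384/1.25)]))
print('dot',onz(S,408.5/1.25,305.5/1.25,9),onz(D,373/1.25,302/1.25,9))
print('panel scene',onz(S,510/1.25,373/1.25,153),onz(S,600/1.25,277/1.25,153)); print('panel side',onz(D,252/1.25,376/1.25,153),onz(D,462/1.25,424/1.25,153))
# crops
a=cv2.resize(S['color'][180:300,210:370],(640,480),interpolation=cv2.INTER_CUBIC)
cv2.imwrite('pics/sc_crop.png',cv2.resize(S['color'][185:265,225:355],(780,480),interpolation=cv2.INTER_CUBIC))
cv2.imwrite('pics/si_crop.png',cv2.resize(D['color'][140:265,230:390],(768,600),interpolation=cv2.INTER_CUBIC))
```

```text
scene red [([267.0, 216.3], [263, 204, 9, 26, 161]), ([445.5, 233.0], [444, 232, 4, 3, 12]), ([423.0, 246.2], [420, 243, 8, 8, 50]), ([519.2, 277.7], [516, 274, 7, 8, 40])]
blue [([330.2, 236.7], [309, 219, 44, 35, 672])]
lid rect z8 ((477.99774169921875, 64.6473159790039), (148.88685607910156, 89.57508850097656), 11.006926536560059) [[396.0, 94.0], [413.0, 6.0], [560.0, 35.0], [543.0, 123.0]]
side red [([263.4, 172.3], [259, 160, 9, 26, 166]), ([306.3, 306.4], [301, 301, 11, 12, 94]), ([388.9, 344.9], [387, 343, 5, 5, 22])]
blue [([311.5, 242.4], [288, 229, 52, 25, 817])]
lid rect z8 ((476.3608093261719, 64.76585388183594), (147.42234802246094, 92.7988510131836), 10.887763977050781) [[395.0, 96.0], [413.0, 5.0], [558.0, 33.0], [540.0, 124.0]]
ball (array([403.47459307, 356.33145587,  95.93121701]), [np.float64(1.1719966140731912), np.float64(1.1719966140731675)])
dot [522.5177382  84.9098852   9.       ] [521.45822853  83.12955218   9.        ]
panel scene [635.12407651 441.41451387 153.        ] [258.00738168 444.88137332 153.        ]
panel side [604.14014992 441.31290932 153.        ] [250.26298887 428.84142618 153.        ]
```

View pics/sc_crop.png

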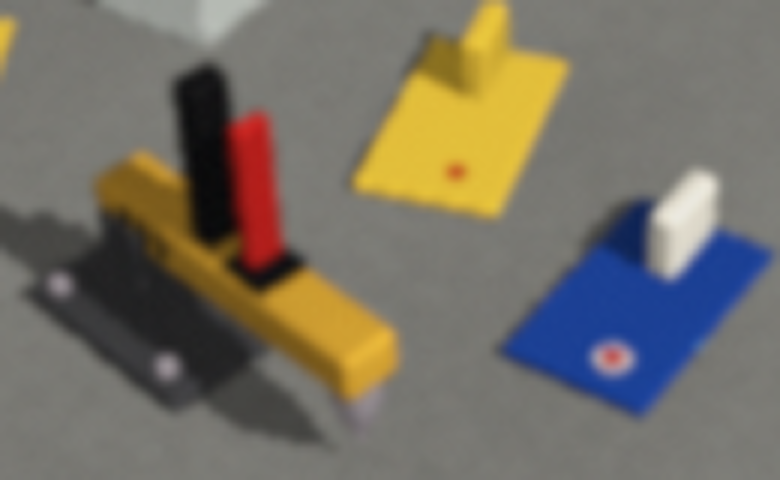

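View pics/si_crop.png

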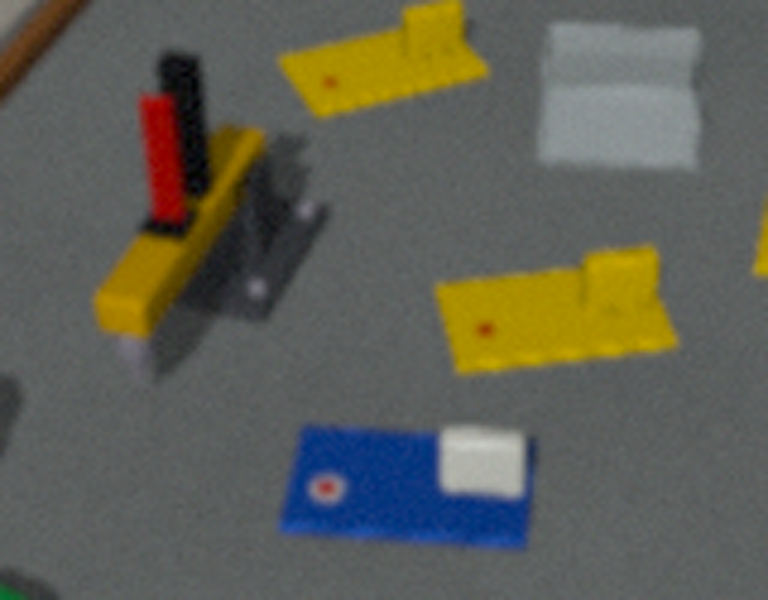

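Crops: scene crop shows the gun nozzle at (360,428), post top (200,72), body front corners (346,366)/(398,332). Side crop shows the nozzle at (135,350), post top (180,57). The lid's dot lies at the end away from its white bar, as described.

```bash
cat > gunfit.py <<'E'
from h import *
import pickle
from scipy.optimize import least_squares
F=pickle.load(open('F0.pkl','rb'));S,D=F['scene'],F['side']
sc=lambda u,v:(225+u/6-.4,185+v/6-.4)
si=lambda u,v:(230+u/4.8-.4,140+v/4.8-.4)
def run(sg):
    obs=[(S,sc(346,366),(-18*sg,15,100)),(S,sc(398,330),(18*sg,15,100)),(S,sc(143,150),(18*sg,-190,100)),(S,sc(97,183),(-18*sg,-190,100)),(S,sc(200,72),(0,-103,205)),
     (S,sc(362,430),(0,0,21.5)),(D,si(97,294),(-18*sg,15,100)),(D,si(139,304),(18*sg,15,100)) if 0 else (D,si(180,57),(0,-103,205)),(D,si(265,130),(18*-sg,-190,100)) if 0 else (D,si(140,372),(0,0,21.5)),
     (D,si(155,97),(0,-59+(-4),195)),(S,sc(254,115),(0,-63,195))]
    def res(p):
        c,s=np.cos(p[2]),np.sin(p[2]);o=[]
        for f,uv,q in obs:
            o+=list(np.array(proj(f,(p[0]+c*q[0]-s*q[1],p[1]+s*q[0]+c*q[1],q[2])))-uv)
        return o
    return min((least_squares(res,[650,0,y],loss='soft_l1') for y in np.arange(-3,3.1,1)),key=lambda s:s.cost)
if __name__=='__main__':
    for sg in (1,-1):
        s=run(sg);print(sg,s.x.round(3),s.cost.round(2),s.fun.round(1))
    # panel fit: top edge pts
    print('bystander approx: canister',onz(S,294,300,60),'magnet',onz(S,334,298,20),'spat blade',onz(S,371,275,3),'spat handle',onz(S,397,240,10))
E
python3 gunfit.py
```

```text
1 [650.   0.   0.] 145.44 [  3.8 -14.8 -13.5  -2.8 -13.5  -2.4   2.7 -13.   -5.   -6.6  -4.9  -6.7
  19.8  -3.8   8.8  -5.3   9.7  -4.3   9.3  -4.1  -4.9  -5.6]
-1 [650.   0.   0.] 123.1 [-4.9 -8.8 -4.8 -8.8 -4.9 -7.5 -5.9 -7.9 -5.  -6.6 -4.9 -6.7  8.8 -5.8
  8.8 -5.3  9.7 -4.3  9.3 -4.1 -4.9 -5.6]
bystander approx: canister [775.66028191 193.19885582  60.        ] magnet [674.54449749 247.52280255  20.        ] spat blade [524.30032354 265.3570728    3.        ] spat handle [351.19235887 241.29478765  10.        ]
```

send_rows(targets=[0,0,-0.06,0,0,0,-1,0.0,0,-0.1,0,0,0,-1,0.09,-0.04,-0.1,0,0,0,-1])

```text
clock: 0.4
eef_pos: [281.5, -545.3, 328.1]
tcp_rot: [3.132, 0.002, 0.418]
contact_force: [1.4, -0.4, 2.0]
opening: 0.601
grasp_force: 0.0
```

```bash
sed -i 's/return \[round(\(.*\),1),round(\(.*\),1)\]/return [\1,\2]/' h.py; python3 gunfit.py
python3 - <<'E'
from h import *
f=cams.grab_frame('wrist'); print(r.sense()['eef_pos'],r.sense()['qpos'])
E
```

```text
1 [ 6.68559e+02  3.38990e+01 -7.10000e-02] 64.98 [  7.2  -6.  -10.9   5.9  -8.4   2.8   8.4  -7.6  -0.5  -0.2  -1.9   1.9
   9.1   2.2   1.   -0.1  -0.1   1.5   0.4   1.2  -0.9   1.5]
-1 [ 6.64538e+02  3.65290e+01 -2.30000e-02] 7.82 [-0.2 -0.4  0.1 -0.5 -0.2 -1.2 -1.4 -1.5 -0.2  0.3 -0.3  1.6 -0.8  0.6
  0.4  0.2  0.8  2.3  0.4  1.7 -0.1  1.8]
bystander approx: canister [775.66028191 193.19885582  60.        ] magnet [674.54449749 247.52280255  20.        ] spat blade [524.30032354 265.3570728    3.        ] spat handle [351.19235887 241.29478765  10.        ]
[ 287.57745055 -537.90629577  326.99072642] [-1.08421493  0.25179111  1.55940321  0.00352569  1.32381957  0.06577579]
```

send_rows(targets=[0.3,-0.347,0.027,0,0,-1.36,-1,0.3,-0.347,0.027,0,0,-1.36,-1,0.3,-0.347,0.027,0,0,-1.36,-1,0.3,-0.347,0.027,0,0,-1.36,-1,0.3,-0.347,0.027,0,0,-1.36,-1,0.3,-0.347,0.027,0,0,-1.36,-1,0.3,-0.347,0.027,0,0,-1.36,-1,0.3,-0.347,0.027,0,0,-1.36,-1,0.3,-0.347,0.027,0,0,-1.36,-1,0.3,-0.347,0.027,0,0,-1.36,-1,0.3,-0.347,0.027,0,0,-1.36,-1,0.3,-0.347,0.027,0,0,-1.36,-1])

```text
clock: 1.45
eef_pos: [415.8, -94.3, 294.0]
tcp_rot: [3.141, -0.003, 1.794]
contact_force: [1.0, -1.1, -0.8]
opening: -0.002
grasp_force: 0.0
```

send_rows(targets=[0.446,0.048,0.094,0,0,-1.356,-1,0.446,0.048,0.094,0,0,-1.356,-1,0.446,0.048,0.094,0,0,-1.356,-1,0.446,0.048,0.094,0,0,-1.356,-1,0.446,0.048,0.094,0,0,-1.356,-1,0.446,0.048,0.094,0,0,-1.356,-1,0.446,0.048,0.094,0,0,-1.356,-1,0.446,0.048,0.094,0,0,-1.356,-1,0.446,0.048,0.094,0,0,-1.356,-1,0.446,0.048,0.094,0,0,-1.356,-1,0.446,0.048,0.094,0,0,-1.356,-1,0.446,0.048,0.094,0,0,-1.356,-1])

```text
clock: 2.45
eef_pos: [367.6, 351.4, 199.0]
tcp_rot: [3.14, -0.001, -3.136]
contact_force: [-0.2, -0.2, -0.1]
opening: -0.003
grasp_force: 0.0
```

Run:
```python
from h import *
s=r.sense();print(s['eef_pos'],s['tcp_rot'],s['qpos'])
f=cams.grab_frame('wrist');print(f['xyz'],f['attitude']);cv2.imwrite('pics/w1.png',f['color'])
print(proj(f,(403.5,356.3,95.9)),proj(f,(664,36,10)))
```

```text
[367.5591696  351.36941757 199.04345458] [ 3.13999266e+00 -7.12540500e-04 -3.13600387e+00] [ 0.75881766  0.20807462  1.91238001  0.00194104  1.02056426 -0.81858135]
[285.47693434 349.84070377 342.0799388 ] [ 2.81275743e+00 -1.73007127e-03  1.57665962e+00]
[np.float64(323.4355957726267), np.float64(235.20544188322913)] [np.float64(87.11208706290725), np.float64(378.8503512104095)]
```

send_rows(targets=[0,0,0.04,0,0,0,-1,0,0,0.08,0,0,0,-1,0,0,0.114,0,0,0,-1,0,0,0.114,0,0,0,-1,0,0,0.114,0,0,0,-1,-0.012,0,0.114,0,0,0,-1,-0.022,0,0.114,0,0,0,-1,-0.032,0,0.114,0,0,0,-1,-0.042,0,0.114,0,0,0,-1,-0.052,0,0.114,0,0,0,-1,-0.06,0,0.114,0,0,0,-1,-0.066,0,0.114,0,0,0,-1])

```text
clock: 3.5
eef_pos: [436.1, 346.1, 87.1]
tcp_rot: [3.14, 0.001, 3.137]
contact_force: [-0.8, 1.3, 1.0]
opening: -0.002
grasp_force: 0.8
```

```bash
cat > ball.py <<'E'
from h import *
def redball(n,box=None):
    f=cams.grab_frame(n);h=cv2.cvtColor(f['color'],cv2.COLOR_BGR2HSV)
    m=cv2.inRange(h,np.array((0,150,90)),np.array((6,255,255)))|cv2.inRange(h,np.array((172,150,90)),np.array((180,255,255)))
    k,l,st,c=cv2.connectedComponentsWithStats(m)
    return f,[(c[i].round(1).tolist(),int(st[i][4])) for i in range(1,k) if st[i][4]>8]
if __name__=='__main__':
    s=r.sense();print(s['eef_pos'],s['contact_force'])
    for n in ('scene','side'):
        f,b=redball(n);print(n,b,'off',proj(f,(403.5,356.3,95)),'on',proj(f,(461,356.3,95)))
        cv2.imwrite(f'pics/sw_{n}.png',f['color'])
E
python3 ball.py
```

```text
[436.1177416  346.13083175  87.05001231] [-0.75040423  1.26946891  0.98855305]
scene [([267.1, 216.0], 167), ([445.5, 233.2], 13), ([413.4, 257.1], 58), ([519.2, 277.7], 40)] off [np.float64(423.71472951229936), np.float64(247.07404060911114)] on [np.float64(413.04743570352304), np.float64(257.7124472703463)]
side [([280.7, 302.5], 37), ([388.5, 344.9], 23)] off [np.float64(306.1811704819327), np.float64(307.93711076974137)] on [np.float64(282.0161721404492), np.float64(301.8622823586123)]
```

send_rows(targets=[-0.003,0,0,0,0,0,-1,-0.003,0,0,0,0,0,-1,-0.003,0,0,0,0,0,-1])

```text
clock: 3.85
eef_pos: [436.8, 345.5, 86.4]
tcp_rot: [-3.141, -0.001, 3.138]
contact_force: [-3.3, -0.5, 0.5]
opening: 0.002
grasp_force: 1.4
```

Run:
```python
from ball import *
s=r.sense();print(s['eef_pos'],s['contact_force'])
f,b=redball('scene');c=[x for x in b if abs(x[0][0]-413)<15 and abs(x[0][1]-258)<15][0][0]
print(c,onz(f,*c,95))
```

```text
[436.81837569 345.5125358   86.35523779] [-3.2651814  -0.50991401  0.47653034]
[413.3, 257.2] [458.80940173 355.75645861  95.        ]
```

Ball now measures x≈459 with 3 N of counter-force, so the switch is at its stop (on).

send_rows(targets=[0.02,0,0,0,0,0,-1,0.02,0,-0.04,0,0,0,-1,0.02,0,-0.08,0,0,0,-1,0.02,0,-0.12,0,0,0,-1,0.004,-0.29,-0.12,0,0,-0.195,-0.1,0.004,-0.29,-0.12,0,0,-0.195,-0.1,0.004,-0.29,-0.12,0,0,-0.195,-0.1,0.004,-0.29,-0.12,0,0,-0.195,-0.1,0.004,-0.29,-0.12,0,0,-0.195,-0.1,0.004,-0.29,-0.12,0,0,-0.195,-0.1,0.004,-0.29,-0.12,0,0,-0.195,-0.1,0.004,-0.29,-0.12,0,0,-0.195,-0.1])

```text
clock: 4.9
eef_pos: [432.5, 49.7, 206.8]
tcp_rot: [-3.139, 0.001, -2.955]
contact_force: [0.2, 0.6, 0.5]
opening: 0.451
grasp_force: 0.0
```

Run:
```python
from ball import *
s=r.sense();print(s['eef_pos'],s['tcp_rot'],s['opening'])
f,b=redball('wrist');print(b,f['xyz'],f['attitude']);cv2.imwrite('pics/w2.png',f['color'])
print('handle pred',proj(f,(433,56,50)),'dot',proj(f,(522,84.5,9)))
f,b=redball('scene');print([(x,onz(f,*x[0],95)) for x in b if abs(x[0][0]-413)<15 and abs(x[0][1]-258)<15])
```

```text
[432.47477426  49.73592193 206.83546073] [-3.13888204e+00  8.11822499e-04 -2.95460858e+00] 0.4510278534771308
[([188.2, 178.6], 41), ([330.1, 246.1], 39), ([628.8, 279.0], 581), ([197.4, 394.1], 127)] [351.55732036  33.77338035 349.76517905] [2.81118708e+00 2.64963748e-03 1.75813063e+00]
handle pred [np.float64(324.8000886434958), np.float64(179.637174328334)] dot [np.float64(333.03482103701543), np.float64(244.93005911083446)]
[(([413.3, 257.1], 58), array([458.47630248, 355.54765627,  95.        ]))]
```

View pics/w2.png

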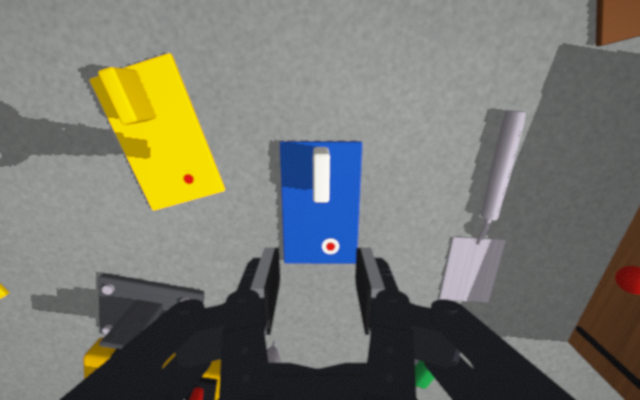

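Wrist view: blue lid upright in the image, bar top centred about (322,178), dot (330,246), spatula right (490,200), gun lower left (150,360).

Run:
```python
from h import *
import pickle
F=pickle.load(open('F0.pkl','rb'));S,D=F['scene'],F['side']
W=dict(S,fx=316.40918,fy=316.40918,cx=317.2022,cy=197.5939,xyz=[351.55732,33.77338,349.76518],attitude=[2.81118708,.00264964,1.75813063])
im=cv2.imread('pics/w2.png');h=cv2.cvtColor(im,cv2.COLOR_BGR2HSV)
m=cv2.inRange(h,np.array((105,140,60)),np.array((125,255,255)));m[:120]=0;m[280:]=0;m[:,:270]=0;m[:,380:]=0
vs,us=np.where(m);P=np.array([onz(W,u,v,8)[:2] for u,v in zip(us,vs)],np.float32);print('lid',cv2.minAreaRect(P))
b=cv2.inRange(h,np.array((0,0,170)),np.array((180,60,255)));b[:140]=0;b[215:]=0;b[:,:305]=0;b[:,340:]=0
vs,us=np.where(b);print(us.min(),us.max(),vs.min(),vs.max());P=np.array([onz(W,u,v,50)[:2] for u,v in zip(us,vs)],np.float32);print('bar',cv2.minAreaRect(P),cv2.boxPoints(cv2.minAreaRect(P)))
print('dot',tri([ray(S,326.7,244.4),ray(D,298,241.4),ray(W,330.1,246.1)]),onz(W,330.1,246.1,9))
sc=lambda u,v:(225+u/6-.4,185+v/6-.4); si=lambda u,v:(230+u/4.8-.4,140+v/4.8-.4)
print('bartop',tri([ray(S,*sc(685,200)),ray(D,*si(483,434)),ray(W,321.5,177.5)]))
```

```text
lid ((476.1894836425781, 59.99374771118164), (146.9295196533203, 89.24067687988281), 10.822662353515625)
313 329 149 201
bar ((429.7528381347656, 51.85553741455078), (52.80779266357422, 15.267784118652344), 9.128265380859375) [[402.47223   55.2039  ]
 [404.8944    40.129475]
 [457.03345   48.507175]
 [454.61127   63.5816  ]]
dot (array([523.10942855,  82.7259569 ,   8.80577478]), [np.float64(1.8024143519405056), np.float64(0.26983553211807954), np.float64(1.755260189894365)]) [524.19587637  81.35334615   9.        ]
bartop (array([432.01965997,  53.92965882,  49.55995609]), [np.float64(3.1460161116306744), np.float64(2.2690448827972602), np.float64(1.5481142727624342)])
```

send_rows(targets=[0,0.0033,0.04,0,0,0,-0.1,0,0.0033,0.08,0,0,0,-0.1,0,0.0033,0.12,0,0,0,-0.1,0,0.0033,0.15,0,0,0,-0.1,0,0.0033,0.175,0,0,0,-0.1,0,0.0033,0.187,0,0,0,-0.1,0,0.0033,0.187,0,0,0,-0.1,0,0.0033,0.187,0,0,0,-0.1,0,0.0033,0.187,0,0,0,-1,0,0.0033,0.187,0,0,0,-1,0,0.0033,0.187,0,0,0,-1,0,0.0033,0.187,0,0,0,-1], grip_force=40)

```text
clock: 6.0
eef_pos: [433.0, 59.4, 20.8]
tcp_rot: [3.141, 0.003, -2.951]
contact_force: [-0.0, 3.9, 7.5]
opening: 0.18
grasp_force: 41.5
```

send_rows(targets=[0,0,0,0,0,0,-1,0,0,0,0,0,0,-1,0,0,0,0,0,0,-1,0,0,0,0,0,0,-1])

```text
clock: 6.33
eef_pos: [433.0, 59.4, 20.8]
tcp_rot: [3.141, 0.003, -2.951]
contact_force: [-1.3, 3.2, 8.3]
opening: 0.179
grasp_force: 41.5
```

Run:
```python
from ball import *
s=r.sense();print(s['eef_pos'],s['tcp_rot'],s['opening'],s['grasp_force'],s['contact_force'],s['wrist_torque'])
f,b=redball('wrist');print(b,f['xyz'],f['attitude']);cv2.imwrite('pics/w3.png',f['color'])
print('dot',[onz(f,*x[0],9) for x in b],'tip pred',proj(f,(664.5,36.5,21.5)))
```

```text
[433.0039419   59.39754759  20.8268771 ] [ 3.14133235e+00  3.01471731e-03 -2.95078521e+00] 0.1789179013896898 41.45879924297333 [-1.25833611  3.19436392  8.25623946] [0.49436423 0.05469312 0.03095196]
[([39.7, 263.3], 251)] [351.90737666  42.64027932 163.56701984] [ 2.80898641e+00 -3.25462001e-04  1.76188728e+00]
dot [array([471.62531519, -91.46658006,   9.        ])] tip pred [np.float64(228.74092911224835), np.float64(525.513105704667)]
```

View pics/w3.png

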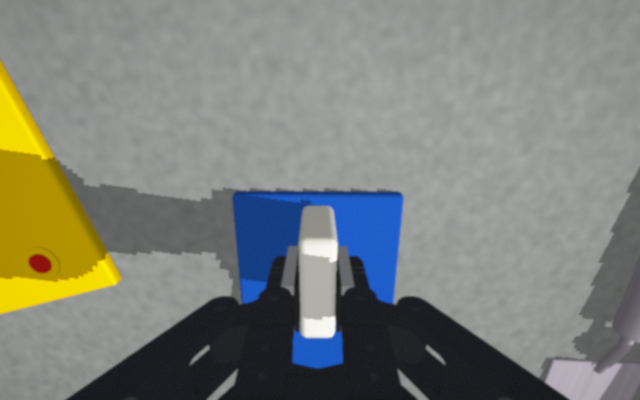

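Grip is on the bar (opening ≈15 mm, 41 N). The lid lies flat and square in the picture, bar at (318,275). Sliding most of the way now.

send_rows(targets=[-0.008,-0.003,0,0,0,0,-1,-0.02,-0.008,0,0,0,0,-1,-0.034,-0.015,0,0,0,0,-1,-0.048,-0.023,0,0,0,0,-1,-0.062,-0.031,0,0,0,0,-1,-0.076,-0.039,0,0,0,0,-1,-0.09,-0.047,0,0,0,0,-1,-0.104,-0.055,0,0,0,0,-1,-0.116,-0.061,0,0,0,0,-1,-0.123,-0.064,0,0,0,0,-1,-0.125,-0.065,0,0,0,0,-1,-0.125,-0.065,0,0,0,0,-1])

```text
clock: 7.38
eef_pos: [567.5, 18.7, 20.6]
tcp_rot: [-3.141, 0.001, -2.951]
contact_force: [-1.0, -1.2, 6.9]
opening: 0.184
grasp_force: 41.5
```

Run:
```python
from ball import *
s=r.sense();print(s['eef_pos'],s['tcp_rot'],s['contact_force'])
for n in ('scene','side'):
    f,b=redball(n);print(n,b)
    e=proj(f,(658,43,9));print(e)
    cv2.imwrite(f'pics/p_{n}.png',f['color'])
    h=cv2.cvtColor(f['color'],cv2.COLOR_BGR2HSV);m=cv2.inRange(h,np.array((0,90,80)),np.array((10,255,255)))
    u,v=int(e[0]),int(e[1]);vs,us=np.where(m[v-8:v+9,u-8:u+9]);print('reddish',us.mean()+u-8 if len(us) else 0,vs.mean()+v-8 if len(us) else 0,len(us), onz(f,us.mean()+u-8,vs.mean()+v-8,9) if len(us) else '')
    b=cv2.inRange(h,np.array((105,140,50)),np.array((125,255,255)));k,l,st,c=cv2.connectedComponentsWithStats(b)
    i=[i for i in range(1,k) if st[i][4]>150 and abs(c[i][0]-e[0])<60];print([(c[j],st[j][4]) for j in i])
A=cv2.imread('pics/p_scene.png');B=cv2.imread('pics/p_side.png')
f=cams.grab_frame('scene');u,v=map(int,proj(f,(640,30,40)));g=cams.grab_frame('side');u2,v2=map(int,proj(g,(640,30,40)))
print('crop',u-33,v-40,u2-33,v2-40)
cv2.imwrite('pics/pc.png',np.hstack([cv2.resize(A[v-40:v+35,u-33:u+17],(400,600),interpolation=cv2.INTER_CUBIC),cv2.resize(B[v2-40:v2+35,u2-17:u2+33],(400,600),interpolation=cv2.INTER_CUBIC)]))
```

```text
[567.5067706   18.74879428  20.6269132 ] [-3.14148967e+00  9.25415416e-04 -2.95077325e+00] [-1.02167826 -1.1648396   6.92917939]
scene [([267.1, 216.5], 166), ([445.5, 233.0], 12), ([413.3, 257.1], 58), ([519.2, 277.7], 39)]
[np.float64(287.78518937853795), np.float64(260.5590116383926)]
reddish 289.8 261.4 5 [656.18119116  50.1415307    9.        ]
[(array([296.15123457, 254.04166667]), np.int32(648))]
side [([263.4, 172.3], 170), ([281.9, 300.6], 81), ([388.5, 344.7], 21)]
[np.float64(261.09231829069006), np.float64(224.09803147804644)]
reddish 260.3333333333333 225.33333333333334 3 [657.98638974  48.89808985   9.        ]
[(array([274.05354559, 226.60926194]), np.int32(691))]
crop 255 208 234 174
```

View pics/pc.png

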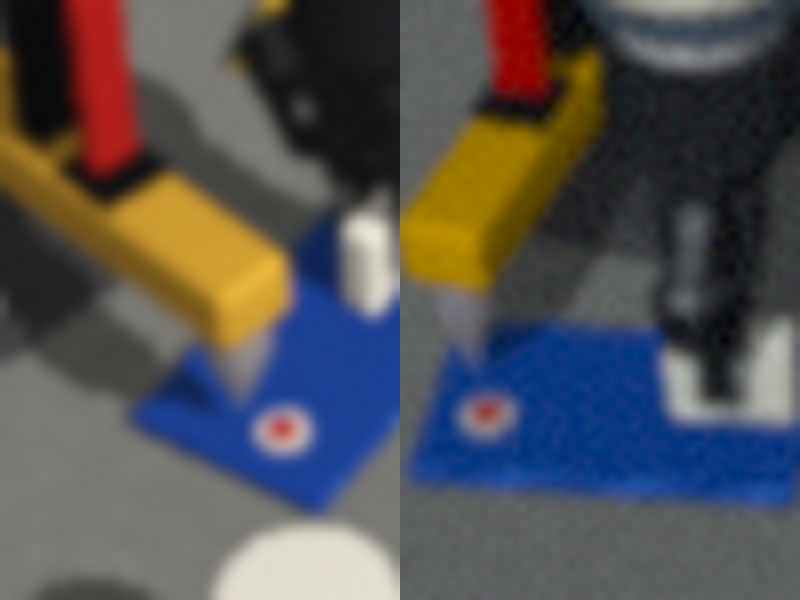

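Dot now at scene crop (282,430), needle tip at (240,407); in the side crop dot (487,412), tip (475,362). The needle is thin and dark so I triangulate it.

Run:
```python
from h import *
import pickle
F=pickle.load(open('F0.pkl','rb'));S,D=F['scene'],F['side']
t=[ray(S,284.6,258.6),ray(D,258.9,219)]
print('tip',tri(t),onz(S,284.6,258.6,21.5),onz(D,258.9,219,21.5))
print('dot',tri([ray(S,289.8,261.3),ray(D,260.4,225.1)]),onz(S,289.8,261.3,9),onz(D,260.4,225.1,9))
```

```text
tip (array([666.50905987,  37.96984076,  22.35418291]), [np.float64(1.102784668251729), np.float64(1.1027846682517355)]) [666.63012612  38.68392987  21.5       ] [667.18407476  35.56346506  21.5       ]
dot (array([656.93362719,  50.7511641 ,  11.20792733]), [np.float64(0.5258438285500984), np.float64(0.5258438285501759)]) [655.89034591  49.8404934    9.        ] [658.21765581  47.85339748   9.        ]
```

send_rows(targets=[-0.003,-0.005,0,0,0,0,-1,-0.006,-0.01,0,0,0,0,-1,-0.0075,-0.0134,0,0,0,0,-1,-0.0075,-0.0134,0,0,0,0,-1,-0.0075,-0.0134,0,0,0,0,-1])

```text
clock: 8.0
eef_pos: [577.4, 7.0, 20.6]
tcp_rot: [-3.141, 0.002, -2.951]
contact_force: [-0.2, -1.7, 6.2]
opening: 0.179
grasp_force: 41.5
```

Run:
```python
from h import *
print(r.sense()['eef_pos'])
I=[]
for n,(u,v) in (('scene',(285,258)),('side',(258,221))):
    A=np.mean([cams.grab_frame(n)['color'].astype(float) for _ in range(3)],0).astype(np.uint8)
    I.append(cv2.resize(A[v-25:v+25,u-20:u+20],(400,500),interpolation=cv2.INTER_CUBIC))
cv2.imwrite('pics/q.png',np.hstack(I))
```

```text
[577.38115695   6.98762862  20.63773228]
```

View pics/q.png

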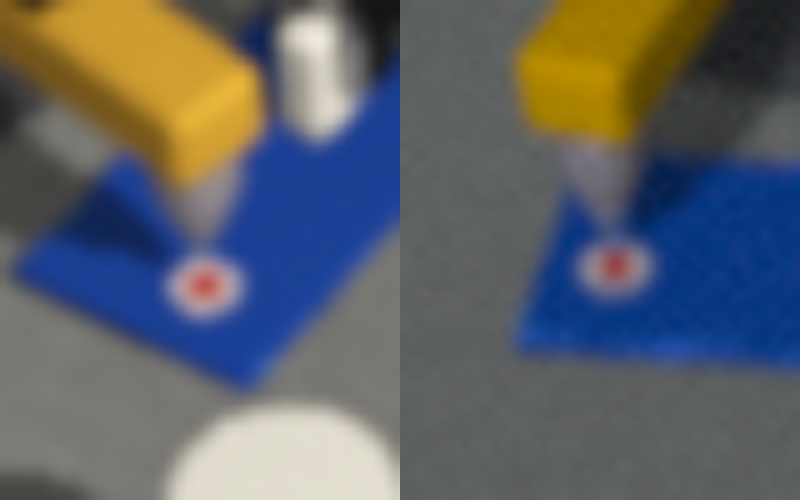

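Run:
```python
from h import *
import pickle
F=pickle.load(open('F0.pkl','rb'))
for f,(u,v),o in ((F['scene'],(204,286),(265,233)),(F['side'],(215,266),(238,196))):
    p=onz(f,o[0]+u/10-.45,o[1]+v/10-.45,9); print('dot',p)
    for z in (21.5,31.5,70,100):
        q=proj(f,(*p[:2],z)); print(z,'axis above dot in crop',[(q[0]-o[0]+.45)*10,(q[1]-o[1]+.45)*10])
    # body front corners if gun needle at p, yaw -0.02
    for yaw in (-.02,):
        for gx in (-18,18):
            c,s=np.cos(yaw),np.sin(yaw)
            for z in (70,100):
                q=proj(f,(p[0]+c*gx-s*15,p[1]+s*gx+c*15,z));print('corner',gx,z,np.round([(q[0]-o[0]+.45)*10,(q[1]-o[1]+.45)*10],0))
```

```text
dot [665.71579469  38.32123286   9.        ]
21.5 axis above dot in crop [np.float64(201.84423300881645), np.float64(258.30901984650677)]
31.5 axis above dot in crop [np.float64(200.09932300604487), np.float64(235.89552689759284)]
70 axis above dot in crop [np.float64(193.20749719722255), np.float64(147.36953476857462)]
100 axis above dot in crop [np.float64(187.6376820526134), np.float64(75.82486354073933)]
corner -18 70 [271. 141.]
corner -18 100 [267.  70.]
corner 18 70 [182. 204.]
corner 18 100 [176. 132.]
dot [667.765878    36.42849423   9.        ]
21.5 axis above dot in crop [np.float64(210.64611561547235), np.float64(235.93309474238293)]
31.5 axis above dot in crop [np.float64(207.12296994003748), np.float64(211.6030763320391)]
70 axis above dot in crop [np.float64(193.21602405535555), np.float64(115.5649670465827)]
100 axis above dot in crop [np.float64(181.9864556188632), np.float64(38.016198993906414)]
corner -18 70 [227. 158.]
corner -18 100 [216.  80.]
corner 18 70 [117. 135.]
corner 18 100 [105.  57.]
```

Both views show the needle's axis landing on the dot (scene (203,250) above (204,286), side (613,237) above (615,266)). I release, rise and check with the wrist camera.

send_rows(targets=[0,0,0,0,0,0,-0.1,0,0,0,0,0,0,-0.1,0,0,0,0,0,0,-0.1,0,0,0,0,0,0,-0.1,0,0,-0.02,0,0,0,-0.1,0,0,-0.055,0,0,0,-0.1,0,0,-0.09,0,0,0,-0.1,0,0,-0.13,0,0,0,-0.1,0,0,-0.17,0,0,0,-0.1,0,0,-0.19,0,0,0,-0.1,0,0,-0.19,0,0,0,-0.1,0,0,-0.19,0,0,0,-0.1])

```text
clock: 9.3
eef_pos: [577.3, 7.2, 210.8]
tcp_rot: [-3.141, 0.003, -2.95]
contact_force: [0.1, -0.7, -0.7]
opening: 0.454
grasp_force: 0.0
```

Run:
```python
from h import *
import pickle
s=r.sense();print(s['eef_pos'],s['tcp_rot'],s['contact_force'])
f=cams.grab_frame('wrist');pickle.dump(f,open('W4.pkl','wb'))
u,v=map(int,proj(f,(667,37,15)));print(u,v)
g=np.mean([cams.grab_frame('wrist')['color'].astype(float) for _ in range(3)],0).astype(np.uint8)
v=min(v,330);u=max(100,min(u,540))
cv2.imwrite('pics/w4.png',cv2.resize(g[v-70:v+70,u-90:u+90],(720,560),interpolation=cv2.INTER_CUBIC));print('off',u-90,v-70)
for z in (9,21.5,70,100): print(z,proj(f,(667,37,z)))
```

```text
[577.33820193   7.17771842 210.78315447] [-3.14112830e+00  2.68603645e-03 -2.95037260e+00] [ 0.10144931 -0.74939186 -0.65253239]
328 244
off 238 174
9 [np.float64(328.14925895379423), np.float64(242.50379812750916)]
21.5 [np.float64(328.49341599315795), np.float64(247.40595306574411)]
70 [np.float64(330.06523250112986), np.float64(269.7948255142025)]
100 [np.float64(331.28021625284185), np.float64(287.1009907733571)]
```

View pics/w4.png

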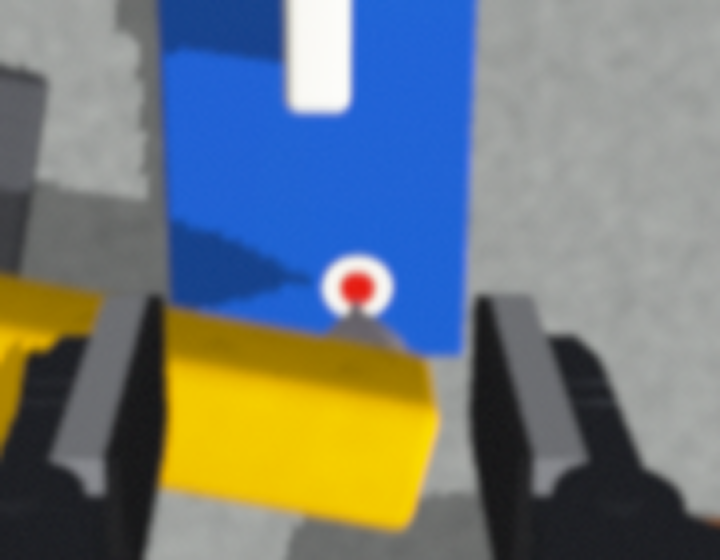

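Wrist crop: dot centre (357,288), needle apex at (357,308), exactly the offset expected from the height difference, so the dot is within ~1–2 mm. On to the trigger.

send_rows(targets=[0,0,-0.04,0,0,0,1,0,0,-0.08,0,0,0,1,0,0,-0.09,0,0,0,1,-0.073,-0.0795,-0.09,0,0,0.213,1,-0.073,-0.0795,-0.09,0,0,0.213,1,-0.073,-0.0795,-0.09,0,0,0.213,1,-0.073,-0.0795,-0.09,0,0,0.213,1,-0.073,-0.0795,-0.09,0,0,0.213,1,-0.073,-0.0795,-0.09,0,0,0.213,1])

```text
clock: 10.25
eef_pos: [662.6, -56.8, 298.0]
tcp_rot: [3.141, -0.003, 3.12]
contact_force: [0.4, -0.3, 0.1]
opening: 1.001
grasp_force: 0.0
```

Run:
```python
from ball import *
s=r.sense();print(s['eef_pos'],s['tcp_rot'],s['opening'],s['contact_force'])
f,b=redball('wrist');print(b);cv2.imwrite('pics/w5.png',f['color'])
c,sn=np.cos(-.02),np.sin(-.02)
for q in ((-13,-94,205),(13,-94,205),(-13,-112,205),(-11,-65,195),(11,-65,195),(-11,-75,195)): print(q,np.round(proj(f,(666+c*q[0]-sn*q[1],37+sn*q[0]+c*q[1],q[2])),0))
```

```text
[662.60890447 -56.762413   298.02871096] [ 3.14113597e+00 -2.75129700e-03  3.11979946e+00] 1.00097079551997 [ 0.36252544 -0.27508939  0.10101511]
[([104.1, 165.9], 21), ([345.5, 186.9], 587)]
(-13, -94, 205) [318. 186.]
(13, -94, 205) [318. 217.]
(-13, -112, 205) [295. 186.]
(-11, -65, 195) [354. 184.]
(11, -65, 195) [353. 210.]
(-11, -75, 195) [341. 184.]
```

View pics/w5.png

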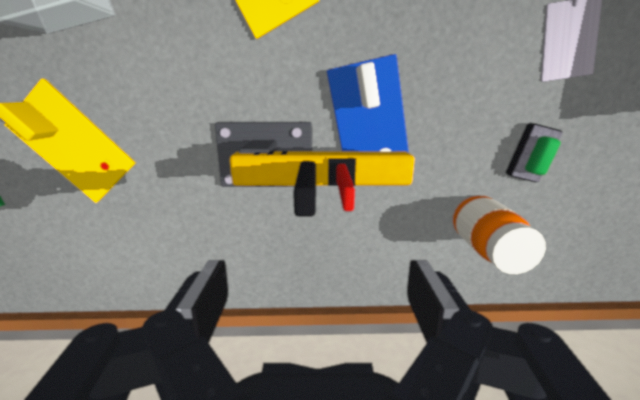

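Wrist view: post top at (306,203), trigger top at (347,200), matching prediction within ~2 px, centred between the open fingers.

send_rows(targets=[-0.002,0,0.035,0,0,0,1,-0.002,0,0.07,0,0,0,1,-0.002,0,0.105,0,0,0,1,-0.002,0,0.135,0,0,0,1,-0.002,0,0.151,0,0,0,1,-0.002,0,0.151,0,0,0,1,-0.002,0,0.151,0,0,0,1], grip_force=35)

```text
clock: 10.88
eef_pos: [664.6, -56.3, 148.3]
tcp_rot: [3.141, -0.002, 3.121]
contact_force: [-0.1, 0.8, 0.9]
opening: 1.001
grasp_force: 0.0
```

send_rows(targets=[0,0,0,0,0,0,-1,0,0,0,0,0,0,-1,0,0,0,0,0,0,-1,0,0,0,0,0,0,-1,0,0,0,0,0,0,-1,0,0,0,0,0,0,-1,0,0,0,0,0,0,-1,0,0,0,0,0,0,-1,0,0,0,0,0,0,-1,0,0,0,0,0,0,-1])

```text
clock: 11.72
eef_pos: [666.8, -57.8, 151.3]
tcp_rot: [-3.141, 0.004, 3.119]
contact_force: [-2.0, -2.9, 8.6]
opening: 0.429
grasp_force: 35.1
```

send_rows(targets=[0,0,0,0,0,0,-1,0,0,0,0,0,0,-1,0,0,0,0,0,0,-1,0,0,0,0,0,0,-1])

```text
clock: 12.05
eef_pos: [666.8, -57.8, 151.3]
tcp_rot: [-3.141, 0.004, 3.119]
contact_force: [-2.2, -4.5, 9.4]
opening: 0.43
grasp_force: 35.0
```

send_rows(targets=[0,0,0,0,0,0,1,0,0,0,0,0,0,1,0,0,0,0,0,0,1,0,0,0,0,0,0,1,0,0,0,0,0,0,1,0,0,0,0,0,0,1,0,0,0,0,0,0,1,0,0,-0.035,0,0,0,1,0,0,-0.07,0,0,0,1,0,0,-0.11,0,0,0,1,0,0,-0.15,0,0,0,1,0,0,-0.15,0,0,0,1])

```text
clock: 13.05
eef_pos: [669.1, -57.5, 307.9]
tcp_rot: [-3.141, 0.013, 3.12]
contact_force: [0.9, -0.9, 0.4]
opening: 0.995
grasp_force: 0.0
```

Run:
```python
from ball import *
s=r.sense();print(s['eef_pos'],s['tcp_rot'],s['opening'])
for n,c0 in (('scene',(285,261)),('side',(259,222))):
    f,b=redball(n);print(b)
    h=cv2.cvtColor(f['color'],cv2.COLOR_BGR2HSV);m=cv2.inRange(h,np.array((0,90,80)),np.array((12,255,255)))|cv2.inRange(h,np.array((172,90,80)),np.array((180,255,255)))
    u,v=c0;vs,us=np.where(m[v-6:v+7,u-6:u+7]);print(us.mean()+u-6,vs.mean()+v-6,len(us),onz(f,us.mean()+u-6,vs.mean()+v-6,9))
```

```text
[669.09202876 -57.49691677 307.94115511] [-3.14062346  0.01264079  3.11977661] 0.9954084955642286
[([267.0, 216.4], 162), ([445.4, 233.1], 11), ([413.3, 257.1], 58), ([519.2, 277.7], 39)]
285.0 261.0 5 [665.17712947  37.97869774   9.        ]
[([263.4, 172.3], 169), ([281.9, 300.6], 81), ([388.7, 344.8], 21)]
259.3333333333333 222.33333333333334 3 [666.56784956  36.97106569   9.        ]
```

Trigger is back at its rest image position (267,216.4 / 263.4,172.3) and the dot is unmoved. Now to the far side of the toggle.

send_rows(targets=[0.1,0.2,0,0,0,0,-1,0.1,0.2,0,0,0,0,-1,0.1,0.2,0,0,0,0,-1,0.1,0.2,0,0,0,0,-1,0.1,0.2,0,0,0,0,-1,0.182,0.405,0.06,0,0,0,-1,0.182,0.405,0.06,0,0,0,-1,0.182,0.405,0.06,0,0,0,-1,0.182,0.405,0.06,0,0,0,-1,0.182,0.405,0.06,0,0,0,-1,0.182,0.405,0.06,0,0,0,-1,0.182,0.405,0.06,0,0,0,-1])

```text
clock: 14.15
eef_pos: [488.4, 355.7, 234.7]
tcp_rot: [-3.14, -0.005, 3.123]
contact_force: [-0.5, -0.4, -0.2]
opening: 0.004
grasp_force: 0.0
```

send_rows(targets=[0,0,0,0,0,0,-1,0,0,0,0,0,0,-1])

```text
clock: 14.32
eef_pos: [491.8, 351.2, 237.2]
tcp_rot: [-3.14, -0.002, 3.121]
contact_force: [-0.1, -0.2, 0.7]
opening: -0.001
grasp_force: 0.0
```

send_rows(targets=[-0.006,0,0.03,0,0,0,-1,-0.006,0,0.07,0,0,0,-1,-0.006,0,0.11,0,0,0,-1,-0.006,0,0.14,0,0,0,-1,-0.006,0,0.151,0,0,0,-1,-0.006,0,0.151,0,0,0,-1,0.008,0,0.151,0,0,0,-1,0.02,0,0.151,0,0,0,-1,0.032,0,0.151,0,0,0,-1,0.044,0,0.151,0,0,0,-1,0.054,0,0.151,0,0,0,-1,0.061,0,0.151,0,0,0,-1])

```text
clock: 15.32
eef_pos: [430.3, 353.6, 88.5]
tcp_rot: [3.14, 0.001, 3.12]
contact_force: [2.2, 1.4, 0.2]
opening: 0.001
grasp_force: 0.8
```

send_rows(targets=[0.003,0,0,0,0,0,-1,0.003,0,0,0,0,0,-1,0.003,0,0,0,0,0,-1])

```text
clock: 15.57
eef_pos: [428.2, 353.3, 87.7]
tcp_rot: [-3.141, -0.0, 3.12]
contact_force: [0.1, 0.4, 0.4]
opening: 0.001
grasp_force: 0.0
```

```bash
python3 ball.py
```

```text
[428.19214151 353.3090904   87.653069  ] [0.07136346 0.37471854 0.44169031]
scene [([267.0, 216.2], 161), ([445.5, 233.3], 14), ([519.2, 277.7], 40)] off [np.float64(423.71472951229936), np.float64(247.07404060911114)] on [np.float64(413.04743570352304), np.float64(257.7124472703463)]
side [([306.4, 306.5], 92), ([388.6, 345.0], 23)] off [np.float64(306.1811704819327), np.float64(307.93711076974137)] on [np.float64(282.0161721404492), np.float64(301.8622823586123)]
```

send_rows(targets=[-0.02,0,0,0,0,0,-1,-0.03,0,0,0,0,0,-1,-0.03,0,-0.04,0,0,0,-1,-0.03,0,-0.08,0,0,0,-1,-0.03,0,-0.12,0,0,0,-1,-0.03,0,-0.15,0,0,0,-1,-0.03,0,-0.15,0,0,0,-1,-0.03,0,-0.15,0,0,0,-1,-0.03,0,-0.15,0,0,0,-1])

```text
clock: 16.42
eef_pos: [458.3, 352.1, 236.8]
tcp_rot: [-3.141, -0.001, 3.119]
contact_force: [-0.1, 0.0, -0.3]
opening: 0.004
grasp_force: 0.0
```

```bash
python3 ball.py
python3 - <<'E'
from ball import *
import pickle
F=pickle.load(open('F0.pkl','rb'))
for n,c0 in (('scene',(285,261)),('side',(259,222))):
    f=cams.grab_frame(n);h=cv2.cvtColor(f['color'],cv2.COLOR_BGR2HSV);m=cv2.inRange(h,np.array((0,90,80)),np.array((12,255,255)))|cv2.inRange(h,np.array((172,90,80)),np.array((180,255,255)))
    u,v=c0;vs,us=np.where(m[v-6:v+7,u-6:u+7]);print('dot',us.mean()+u-6,vs.mean()+v-6,len(us))
    g=lambda i:cv2.GaussianBlur(i,(5,5),0).astype(int)
    d=np.abs(g(f['color'])-g(F[n]['color'])).max(2)
    for nm,p in dict(canister=(776,193,60),magnet=(674,247,20),spatB=(524,265,3),spatH=(351,241,10)).items():
        a,b=map(int,proj(f,p));print(n,nm,(d[b-12:b+13,a-12:a+13]>40).sum())
E
```

```text
[458.26351231 352.11586318 236.80025787] [-0.12683786  0.04418085 -0.34578111]
scene [([267.1, 215.8], 171), ([445.5, 233.3], 14), ([423.4, 246.0], 51), ([519.1, 277.8], 41)] off [np.float64(423.71472951229936), np.float64(247.07404060911114)] on [np.float64(413.04743570352304), np.float64(257.7124472703463)]
side [([306.5, 306.4], 93), ([388.6, 344.8], 19)] off [np.float64(306.1811704819327), np.float64(307.93711076974137)] on [np.float64(282.0161721404492), np.float64(301.8622823586123)]
dot 285.0 261.0 5
scene canister 0
scene magnet 0
scene spatB 0
scene spatH 0
dot 259.25 222.0 4
side canister 0
side magnet 0
side spatB 0
side spatH 0
```

```bash
python3 -c "from h import *; print(r.sign_off())"
```

```text
the job is handed in; nothing more can be done
None
```

The job is handed in, but the hand-in returned no verdict. By the last camera check the switch is off, the dot lies within about 2 mm of the needle, the trigger is free, and the canister, magnet and spatula have not moved. I did not check the breeder box.

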